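Load the vial shaker and set its stepped dial

ROBOT

A 6-joint arm with a two-finger parallel gripper is mounted at the origin on a cart in front of the work surface, level with it; the furniture and walls round the work are solid. World frame = base frame: x ahead of the robot, y to its left, z up, the work surface at z = 0. Lengths are in m, angles in rad, forces in N, time in s.
With the tool pointing down it reaches from about 0.275 to 0.825 m from the base axis. Payload 4.9 kg.
Tool frame: the origin (TCP) lies midway between the tips of the shut fingers; the grasp point (between the pads) lies 19 mm behind it (bot.grip_depth is the distance from the TCP to the grasp point, in m); y points along the fingers, x is the direction in which the jaws open and shut, and the axes are right-handed (so a half turn about y gives the same grasp; the last joint's range is limited). The gripper opens to 85 mm and grips with 20 to 120 N. Pads are 22 mm wide; open, the fingers measure 114 mm over their backs; the gripper's body (76 mm by 85 mm) begins 54 mm behind the grasp point. The pads swing forward as they close: fully open they stand 13 mm farther back than shut.
Start: joints at [-1.342, 0.326, -0.193, 1.052, 0, 1.437], TCP at [0.195, -0.514, 0.231] pointing down, gripper open.
Joint ranges: [-2.65, 2.65], [-0.97, 1.79], [-1.3, 1.35], [-1.93, 2.1], [-1.47, 1.37], [-3.14, 3.14]. Speed limits (rad/s): [2.57, 2.57, 3.14, 3.14, 3.14, 3.14].

INTERFACE

Orientations are given as a unit quaternion [w, x, y, z].
In Python, from cell import bot gives the robot as it stands. Calls block until the motion is done:
- bot.move_pose(position, orientation): joint-space move of the TCP to a pose.
- bot.move_linear(position, speed=0.15, rotation=None, until_force=None): straight line of the TCP; rotation=None keeps the orientation; speed is the mean speed in m/s. With until_force (N) it stops when the force on the tool has changed by that much, and returns True; else False.
- bot.goto_joints(angles): joint-space move.
- bot.set_gripper(opening, grasp_force=None): opening from 0.0 (shut) to 1.0 (fully open); grasp_force is the grip in N (None keeps the last); returns when the fingers have stopped.
- bot.wait(seconds).
- bot.solve_ik(position, orientation): joint angles nearest the present ones, or None.
- bot.camera(name): name is "scene" or "top"; returns the picture (420x560x3 uint8, red, green, blue); there is no depth.
- bot.calibration(name): a dict with "mtx" (3x3 intrinsics, pixels), "extrinsics" (4x4, takes a point from world to camera coordinates). Camera axes: x right, y down, z forward; pixel columns grow to the right and rows downward; lengths in m; the calibration is good to about 2 mm. A picture is of the moment at which its call begins. calibration takes no time and is no camera call.
A pose or a line that the arm cannot do raises bot.PlanningError and nothing moves.
- bot.close_job(): hands the job in, once; it reports no verdict.
Trained networks look in the newest picture that a camera, given by its name, has taken for a name from the list of things; names that differ only in an ending like _2 or _b are one class to them, and where a whole thing is asked for, a point or a joint stands for the part that bears it (a point fixed in the world has none). Each returns a list of dicts, best first, with "confidence" (0 to 1); they miss things now and then, are a little off and sometimes report something else, mostly with a low value. They report only what shows in the picture. A call takes as long as a camera call.
- bot.search_frame(camera, thing): "bbox" ([left, top, width, height] in pixels, round what is visible of it).
Readings, each from a call of its own:
- bot.read_clock(): time.
- bot.read_joint_positions(): joint angles.
- bot.read_joint_vel(): joint speeds.
- bot.read_joint_efforts(): joint torques, N m.
- bot.read_position(): TCP position.
- bot.read_tool_rot(): TCP orientation.
- bot.read_ft_force(): force on the tool from outside, world axes, zero at the start.
- bot.read_moment(): the same for the moment, N m.
- bot.read_gripper_width(): opening from 0.0 (shut) to 1.0 (fully open).
Only numpy, scipy, OpenCV 4.12 (cv2) and the standard library are available. Lean on these libraries where they do the work, as an engineer would, in place of code of your own. Each camera call takes 0.05 s, during which the arm holds its last target.

TASK

Take the vial block out of the warming dock by its ends, stand it on the bench and let go, then take it by its two long sides and press it straight down on the shaker platform until both snap hooks have clicked over its ribs. Set the shaker's dial to the eighth mark clockwise from the zero mark (one click a mark; count from where it stands now), and let go. Keep the block upright and leave the bottle, beaker, reagent bottle and bottle cap where they stand.

Things in the scene. Friction and masses are not known exactly. Their poses are not given: they have to be found in the camera images.
- block_center (a point): Centre (29 mm over the underside) of the loose vial block: plain aluminium, 44 mm (x) by 53 mm (y) by 58 mm high, 0.27 to 0.42 kg, four capped vials sunk in it, caps 6 mm proud of the top. The long sides (+x and -x faces, 44 mm apart) are flat; the ends (+y, -y) carry ribs. It starts in the dock, axes along the dock's. A half turn about z makes no difference.
- block_rib (a point): Middle of the outer face of the catch rib on the block's +y end (31 mm from the block's axis, 38 mm over its underside); the -y end has the same, 62 mm over both. Each rib is 36 mm wide, its upright face runs from 33.5 to 42 mm over the underside, ledge on top flat, bevelled below.
- dock: Fixed warming dock; origin on the bench under its centre. Base 112 mm (x) by 104 mm (y), top 15 mm high; the block stands on it at the centre. Two upright heater cheeks (24 to 39 mm from the centre on +x and -x, 50 mm long in y, 70 mm high over the bench) cover its long sides, so here it is held by its ends only. A lip 3 mm high past each end: lift straight up, 60 mm.
- shaker: Fixed bench shaker; origin on the bench under its centre. Grey housing 150 mm (x) by 236 mm (y), top 46 mm high; the platform with the hooks is on its +y half, the dial on its -y half. On the bench between it, the dock and the front edge (x = 0.30 m) nothing stands but the bystanders listed here.
- seat (a point): Centre of the platform's top face (92 by 98 mm, 58 mm over the bench), where the centre of the block's underside belongs; axes as the shaker's. The block's y goes along the shaker's y, either way round. On +x and -x two rails 40 mm long, 10 mm high, flared at the top, locate its long sides with 2 mm to spare. Sprung hooks stand on +y and -y.
- hook_catch (a point): Middle of the catch edge of the +y hook's nose, 28 mm from the seat's centre and 43 mm over it; the -y hook mirrors it. Hooks are 24 mm wide (x), arms 33 to 37 mm from the centre, sloping lead-ins above the noses, tops 55 mm over the platform: no room for fingers at the block's ends. Pressing the block down over them takes 15 to 22 N in the last 20 mm.
- hook_left (a joint): Lean of the hook on the shaker's +y side, rad: 0 upright (at rest, or clicked over the rib), 0.04 to 0.10 while the rib forces it outward; a spring returns it.
- hook_right (a joint): The same for the hook on the shaker's -y side.
- dial (a joint): Dial angle, rad, growing clockwise seen from above: 0 at the zero mark, one click every 0.30 rad, 12 marks, 0 to 11 (3.30). It starts at any of marks 0 to 4; the eighth mark after zero is 2.40. A spring plunger draws it into the nearest click (about 0.2 N m to leave one); it stays where it is left.
- dial_grip (a point): On the dial's upright axis at the height to grip, 70 mm over the bench. Black knob: flat bar 12 mm thick, 40 mm long, 53 to 79 mm over the bench, on a skirt 53 mm across. The point's x axis points along the bar to its white pointer line. White panel marks run clockwise over the far side from zero, on the shaker's +y side, slightly to the front; 0, 5 and 10 are long.
- sample_bottle_center (a point): Bystander: centre of a loose open white bottle, 71 mm across and 148 mm high, about 0.06 kg.
- beaker_50_center (a point): Bystander: centre (28 mm up) of a loose small beaker, 46 mm across, 57 mm high.
- reagent_1_center (a point): Bystander: centre (32 mm up) of a loose small dropper bottle, 28 mm across, 64 mm high.
- bottle_cap_center (a point): Bystander: centre (15 mm up) of a loose white screw cap lying on its top, 63 mm across, 31 mm high.

How it is judged:
On the way, in this order (a step that is already met when the one before it is completed fails the run):
1. the vial block stands upright on the bench, let go (height (world z) of block_center below 0.033 m and angle between block_center's own z axis and vertical below 0.05 rad and contact force between the fingers and vial_block below 0.1 N), for 0.1 s.
2. the block is down on the platform with both hooks clicked over its ribs (z of block_center in the frame of seat below 0.0315 m and horizontal distance between block_center and seat below 0.005 m and angle between block_center's own z axis and vertical below 0.05 rad and value of joint each of hook_left, hook_right below 0.035 rad), for 0.2 s.
At the end, for the whole second after the job is handed in: The block stands on the shaker platform (underside within 2.5 mm of it, centre within 5 mm, within 3 degrees of upright) with both hooks sprung back over its ribs (within 0.035 rad of rest), and the dial rests in the click of the eighth mark (2.40 rad, within 0.09) (all of step 2 and value of joint dial between 2.31 and 2.49 rad); the robot touches nothing.
It fails at once if the vial block is tipped by more than 30 degrees (angle between block_center's own z axis and vertical above 0.52 rad).
It fails at once if the bottle, beaker, reagent bottle or bottle cap is shifted by more than 20 mm (distance of any of sample_bottle_center, beaker_50_center, reagent_1_center, bottle_cap_center from where it was at the start of the episode above 0.02 m).
It also fails if it takes over 72 s, if anything falls off the work surface, if the arm or the gripper's body presses on something with over 40 N, if the wrist force passes 120 N, or if a joint passes its speed limit or range.

## Working session

There is one attempt and no reset: what is moved stays moved. The work goes in short steps, each a Python script; the robot and the scene stay as the last script left them, time stands still between calls to the robot, and variables do not carry over. Pictures are saved under pics/ and viewed, and the job is handed in when it is done.

```bash
ls; mkdir -p pics; python3 - <<'E'
from cell import bot
import cv2, numpy as np
print(bot.read_clock())
for n in ("scene","top"):
    im=bot.camera(n); cv2.imwrite(f"pics/{n}0.png",cv2.cvtColor(im,cv2.COLOR_RGB2BGR))
    c=bot.calibration(n); print(n,np.round(c["mtx"],2).tolist(),np.round(c["extrinsics"],4).tolist())
    for t in ["block_center","dock","shaker","seat","hook_left","dial","sample_bottle_center","beaker_50_center","reagent_1_center","bottle_cap_center"]:
        r=bot.search_frame(n,t); print(t,[(np.round(d["bbox"],1).tolist(),round(d["confidence"],2)) for d in r[:3]])
print(bot.read_clock(), bot.read_tool_rot())
E
```

```text
pics
0.0
scene [[466.74, 0.0, 285.53], [0.0, 466.74, 201.57], [0.0, 0.0, 1.0]] [[-0.886, -0.4636, 0.0078, 0.4942], [-0.2801, 0.5218, -0.8058, 0.2318], [0.3695, -0.7161, -0.5921, 1.1762], [0.0, 0.0, 0.0, 1.0]]
block_center [([260.7, 259.9, 28.3, 32.4], 0.88)]
dock [([244.7, 258.7, 58.4, 48.9], 0.84)]
shaker []
seat [([244.4, 162.4, 74.0, 63.4], 0.76), ([265.4, 184.4, 6.6, 18.3], 0.51)]
hook_left [([263.8, 184.9, 8.7, 17.0], 0.66)]
dial [([283.1, 166.7, 14.2, 14.3], 0.6)]
sample_bottle_center [([201.9, 201.5, 29.4, 55.1], 0.91), ([246.8, 164.2, 71.7, 60.5], 0.46)]
beaker_50_center []
reagent_1_center [([367.7, 178.1, 9.2, 16.7], 0.64)]
bottle_cap_center [([331.4, 203.9, 21.7, 21.7], 0.56)]
top [[444.16, 0.0, 282.04], [0.0, 444.16, 209.7], [0.0, 0.0, 1.0]] [[0.0201, -0.9994, -0.0293, 0.0127], [-0.9977, -0.0181, -0.0657, 0.5373], [0.0652, 0.0305, -0.9974, 0.9949], [0.0, 0.0, 0.0, 1.0]]
block_center [([171.0, 225.0, 30.0, 26.4], 0.69)]
dock [([165.7, 208.0, 53.0, 56.9], 0.78), ([337.0, 159.9, 4.1, 10.2], 0.35)]
shaker []
seat [([293.7, 130.9, 106.1, 74.9], 0.77)]
hook_left []
dial [([366.7, 156.1, 22.4, 21.8], 0.92)]
sample_bottle_center [([194.8, 120.9, 39.5, 42.2], 0.63)]
beaker_50_center [([261.0, 248.0, 16.8, 19.8], 0.68)]
reagent_1_center [([414.5, 271.8, 14.6, 10.1], 0.43)]
bottle_cap_center [([334.1, 247.6, 31.4, 27.9], 0.68)]
1.1 [-0.5819859   0.5820024  -0.40161085  0.40158977]
```

```bash
python3 - <<'E'
import cv2
a=cv2.imread("pics/scene0.png");b=cv2.imread("pics/top0.png")
cv2.imwrite("pics/scene0v.png",a)
cv2.imwrite("pics/top0z.png",cv2.resize(b[90:300,150:450],None,fx=2.66,fy=2.66,interpolation=cv2.INTER_CUBIC))
cv2.imwrite("pics/top_dial.png",cv2.resize(b[120:215,285:410],None,fx=6,fy=6,interpolation=cv2.INTER_CUBIC))
E
```

```text
(no output)
```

View pics/scene0.png

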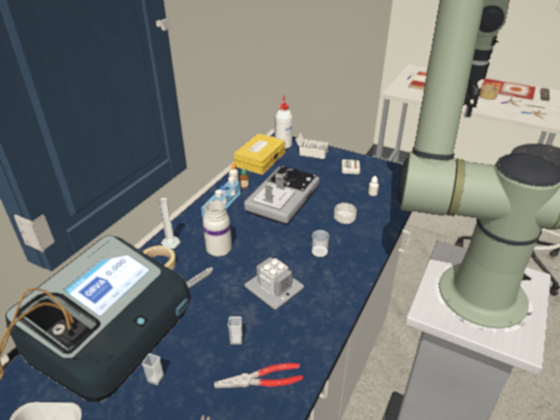

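```bash
sleep 1
```

```text
(no output)
```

View pics/top0z.png

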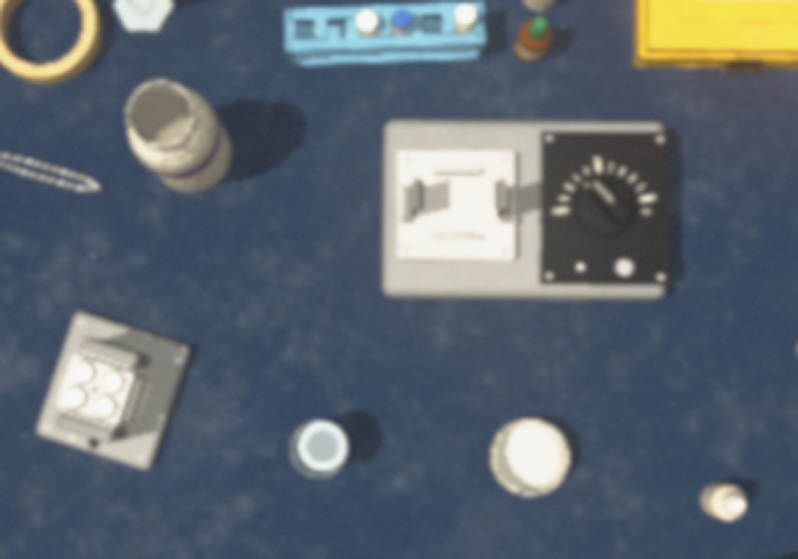

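View pics/top_dial.png

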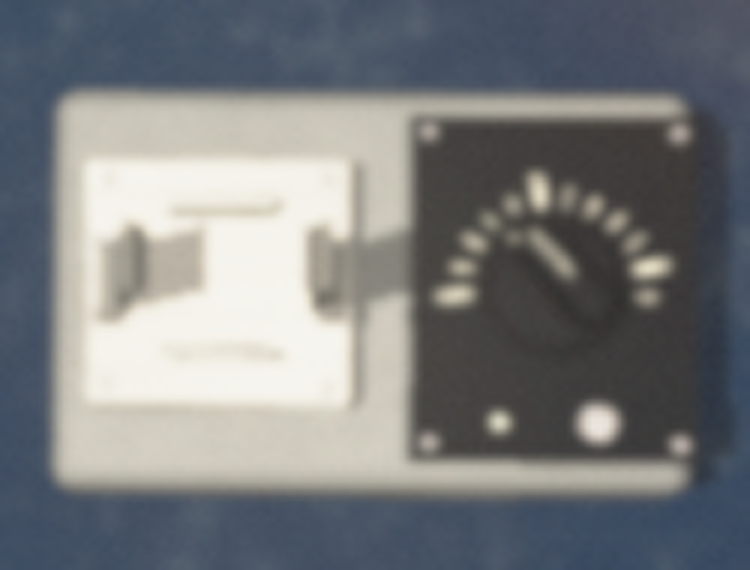

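The top view shows the dock turned at lower left, the shaker roughly square to the world, and the dial pointer up-left near mark 3–4. The beaker is at about (271,258) px, the cap at (349,261) and the reagent bottle at (422,279). Next I need finer zooms.

```bash
python3 - <<'E'
import cv2
a=cv2.imread("pics/scene0.png");b=cv2.imread("pics/top0.png")
cv2.imwrite("pics/dock_top.png",cv2.resize(b[200:272,155:230],None,fx=8,fy=8,interpolation=cv2.INTER_CUBIC))
cv2.imwrite("pics/dock_sc.png",cv2.resize(a[250:312,237:310],None,fx=8,fy=8,interpolation=cv2.INTER_CUBIC))
cv2.imwrite("pics/shk_sc.png",cv2.resize(a[155:230,235:330],None,fx=8,fy=8,interpolation=cv2.INTER_CUBIC))
E
```

```text
(no output)
```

View pics/dock_top.png

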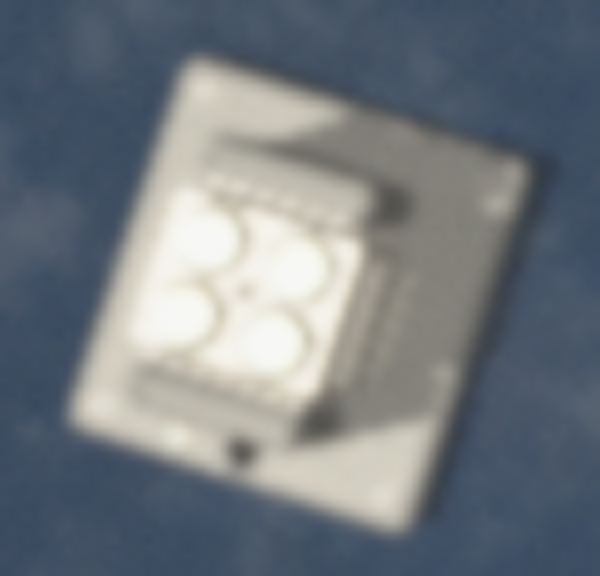

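View pics/dock_sc.png

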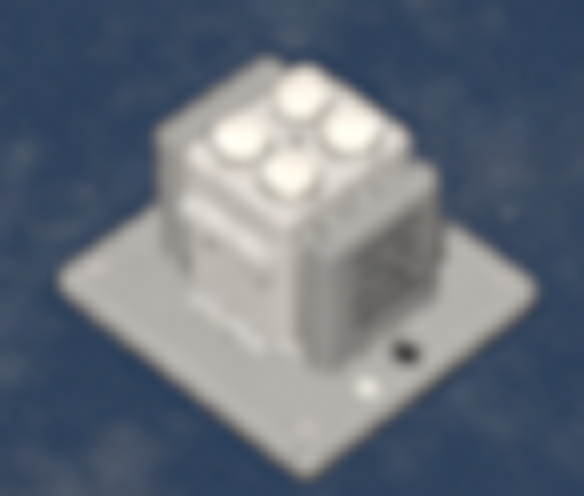

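View pics/shk_sc.png

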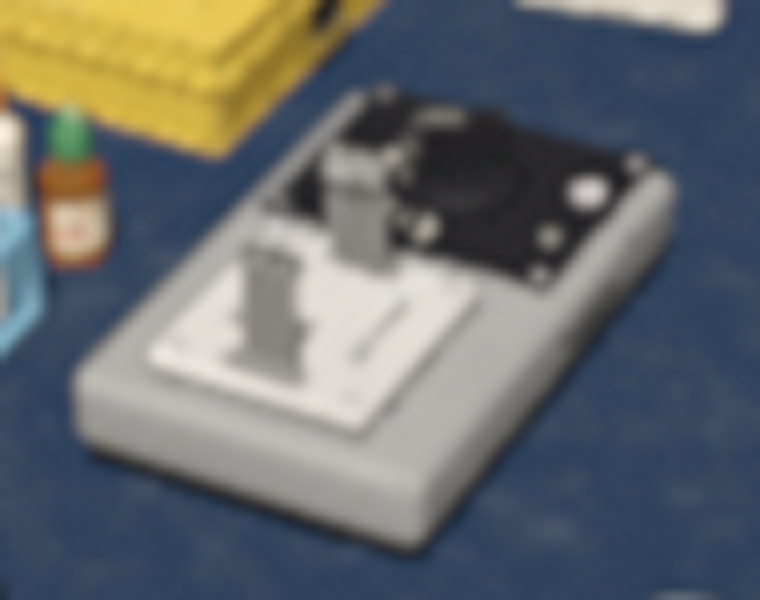

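```bash
cat > geo.py <<'E'
import numpy as np
from cell import bot
from scipy.optimize import least_squares
CAL={n:bot.calibration(n) for n in("top","scene")}
def unz(p,s,off): p=np.asarray(p,float); return (p+.5)/s-.5+np.asarray(off)
def unproj(n,px,z):
    K=CAL[n]["mtx"];E=CAL[n]["extrinsics"];px=np.atleast_2d(px)
    d=np.linalg.solve(K,np.c_[px,np.ones(len(px))].T)
    R,t=E[:3,:3],E[:3,3]; C=-R.T@t; w=(R.T@d).T
    s=(z-C[2])/w[:,2]; return C+s[:,None]*w
def proj(n,P):
    K=CAL[n]["mtx"];E=CAL[n]["extrinsics"];P=np.atleast_2d(P)
    c=P@E[:3,:3].T+E[:3,3]; u=c@K.T; return u[:,:2]/u[:,2:]
def fit(n,L,px):
    L=np.array(L,float)
    def T(q): c,s=np.cos(q[2]),np.sin(q[2]); return np.c_[q[0]+c*L[:,0]-s*L[:,1],q[1]+s*L[:,0]+c*L[:,1],L[:,2]]
    p0=unproj(n,px,L[:,2].mean())[:,:2].mean(0)
    best=min((least_squares(lambda q:(proj(n,T(q))-px).ravel(),[*p0,y],loss="soft_l1") for y in(-.3,0,.3)),key=lambda r:r.cost)
    return best.x,np.round(best.fun.reshape(-1,2),2).tolist()
E
python3 - <<'E'
from geo import *
a,b,h=.056,.052,.015
def show(t,r): print(t,np.round(r[0],4),np.degrees(r[0][2]).round(2),r[1])
show("dock top",fit("top",[(a,b,h),(a,-b,h),(-a,-b,h),(-a,b,h)],unz([(193,55),(540,157),(408,535),(68,428)],8,(155,200))))
show("dock sc",fit("scene",[(a,b,h),(-a,b,h),(-a,-b,h)],unz([(58,280),(308,475),(540,292)],8,(237,250))))
ct=unproj("top",unz([(207,237),(297,265),(180,312),(272,340)],8,(155,200)),.079);print("caps top",ct.mean(0),ct.round(4).tolist())
cs=unproj("scene",unz([(302,95),(240,132),(352,130),(288,172)],8,(237,250)),.079);print("caps sc",cs.mean(0))
a,b,h=.046,.049,.058
show("plat top",fit("top",[(a,b,h),(a,-b,h),(-a,-b,h),(-a,b,h)],unz([(83,157),(353,157),(352,406),(82,407)],6,(285,120))))
show("plat sc",fit("scene",[(a,b,h),(-a,b,h),(-a,-b,h)],unz([(150,352),(360,434),(484,290)],8,(235,155))))
e=unproj("top",unz([(53,290),(693,290),(370,92),(370,490)],6,(285,120)),.046);print("housing edges L R T B",e.round(4).tolist())
sc=unproj("top",unz([(429,131),(680,133),(681,444),(429,442)],6,(285,120)),.047);print("screws",sc.round(4).tolist(),sc.mean(0))
k=np.array([1,2,3,4,6,7,8,9,11]);m=unproj("top",unz([(462,267),(475,240),(491,222),(514,204),(568,197),(593,206),(617,222),(637,242),(647,296)],6,(285,120)),.047)[:,:2]
# world angle decreasing clockwise seen from above
f=lambda q:np.r_[m[:,0]-q[0]-q[2]*np.cos(q[3]-.3*k),m[:,1]-q[1]-q[2]*np.sin(q[3]-.3*k)]
r=least_squares(f,[*m.mean(0),.035,1.7]);print("dial",r.x,np.abs(r.fun).max())
pl=unproj("top",unz([(575,275),(530,235)],6,(285,120)),.079)[:,:2];d=pl[1]-pl[0];an=np.arctan2(d[1],d[0]);print("pointer",pl,an,"mark",(r.x[3]-an)/.3)
for n,c,s,o in(("top",0,6,0),):pass
for nm,n,bb,z in(("beaker","top",[261,248,16.8,19.8],.03),("cap","top",[334.1,247.6,31.4,27.9],.02),("reag","top",[414.5,271.8,14.6,10.1],.04),("bottle","top",[194.8,120.9,39.5,42.2],.08)):
    print(nm,unproj(n,[bb[0]+bb[2]/2,bb[1]+bb[3]/2],z).round(3))
E
```

```text
dock top [ 0.4726  0.2275 -0.2867] -16.43 [[-0.08, -0.28], [-0.73, 0.54], [0.58, 0.13], [0.17, -0.37]]
dock sc [ 0.4684  0.2338 -0.2896] -16.59 [[-0.2, 0.05], [-0.1, -0.02], [0.32, -0.07]]
caps top [0.47339042 0.22964057 0.079     ] [[0.487, 0.2388, 0.079], [0.48, 0.2142, 0.079], [0.4668, 0.2454, 0.079], [0.4598, 0.2202, 0.079]]
caps sc [0.47040061 0.2315663  0.079     ]
plat top [ 0.6311 -0.0616  0.014 ] 0.8 [[0.15, 0.05], [-0.31, 0.04], [-0.02, 0.1], [0.16, -0.19]]
plat sc [ 0.6261 -0.0567 -0.0206] -1.18 [[-0.43, 0.32], [0.11, -0.83], [0.3, 0.37]]
housing edges L R T B [[0.6289, -0.0014, 0.046], [0.6325, -0.2374, 0.046], [0.705, -0.1179, 0.046], [0.5564, -0.1195, 0.046]]
screws [[0.6904, -0.1398, 0.047], [0.6909, -0.2322, 0.047], [0.5753, -0.2329, 0.047], [0.5744, -0.1408, 0.047]] [ 0.63273787 -0.18642892  0.047     ]
dial [ 0.63241365 -0.18628218  0.03418953  1.65588311] 0.0007355539132459128
pointer [[ 0.63185744 -0.18783149]
 [ 0.64604406 -0.17175881]] 0.8476476638246215 mark 2.694118163194954
beaker [[0.428 0.049 0.03 ]]
cap [[ 0.423 -0.132  0.02 ]]
reag [[ 0.394 -0.287  0.04 ]]
bottle [[0.678 0.171 0.08 ]]
```

```bash
cat > mv.py <<'E'
from geo import *
from scipy.spatial.transform import Rotation as Ro
import cv2
def quat(th):
    c,s=np.cos(th),np.sin(th)
    M=np.array([[c,0,-s],[s,0,c],[0,-1,0]]); q=Ro.from_matrix(M).as_quat(); return q[[3,0,1,2]]
def jaw():
    q=np.array(bot.read_tool_rot()); M=Ro.from_quat(q[[1,2,3,0]]).as_matrix(); return np.arctan2(M[1,0],M[0,0])
def snap(n,name,crop=None,f=1):
    im=cv2.cvtColor(bot.camera(n),cv2.COLOR_RGB2BGR); cv2.imwrite(f"pics/{name}_raw.png",im)
    if crop: x0,y0,x1,y1=crop; im=cv2.resize(im[y0:y1,x0:x1],None,fx=f,fy=f,interpolation=cv2.INTER_CUBIC)
    cv2.imwrite(f"pics/{name}.png",im); return im
E
python3 - <<'E'
from mv import *
print("jaw",jaw())
yb=-.285+np.pi/2
for nm,p,t in(("dock",(.472,.23,.03),yb),("bench",(.545,.085,.015),.007+np.pi/2),("bench x",(.545,.085,.02),.007),("seat",(.631,-.061,.08),.007),("dial0",(.632,-.186,.051),.756+np.pi/2),("dial1",(.632,-.186,.051),.756+np.pi/2-1.5)):
    for k in(-1,0,1):
        j=bot.solve_ik(p,quat(t+k*np.pi)); print(nm,k,None if j is None else np.round(j,2).tolist())
b=cv2.imread("pics/top0.png")[135:185,350:400]
cv2.imwrite("pics/dz.png",cv2.resize(b,None,fx=12,fy=12,interpolation=cv2.INTER_LANCZOS4))
E
```

```text
jaw -1.2080226370709628
dock -1 [0.31, 0.51, -0.5, 0.56, 0.0, -2.54]
dock 0 [0.31, 0.51, -0.5, 0.56, 0.0, 0.6]
dock 1 [0.31, 0.51, -0.5, 0.56, 0.0, -2.54]
bench -1 [0.02, 0.57, -0.44, 0.56, 0.0, -3.13]
bench 0 [0.02, 0.57, -0.44, 0.56, 0.0, 0.01]
bench 1 [0.02, 0.57, -0.44, 0.56, 0.0, -3.13]
bench x -1 [0.02, 0.56, -0.44, 0.57, 0.0, -1.56]
bench x 0 [0.02, 0.56, -0.44, 0.57, 0.0, 1.58]
bench x 1 [0.02, 0.56, -0.44, 0.57, 0.0, -1.56]
seat -1 [-0.21, 0.61, -0.15, 0.81, 0.0, -1.79]
seat 0 [-0.21, 0.61, -0.15, 0.81, 0.0, 1.35]
seat 1 [-0.21, 0.61, -0.15, 0.81, 0.0, -1.79]
dial0 -1 [-0.4, 0.68, -0.1, 0.79, 0.0, 1.99]
dial0 0 [-0.4, 0.68, -0.1, 0.79, 0.0, -1.15]
dial0 1 [-0.4, 0.68, -0.1, 0.79, 0.0, 1.99]
dial1 -1 [-0.4, 0.68, -0.1, 0.79, 0.0, -2.8]
dial1 0 [-0.4, 0.68, -0.1, 0.79, 0.0, 0.35]
dial1 1 [-0.4, 0.68, -0.1, 0.79, 0.0, -2.8]
```

```bash
sleep 1
```

```text
(no output)
```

View pics/dz.png

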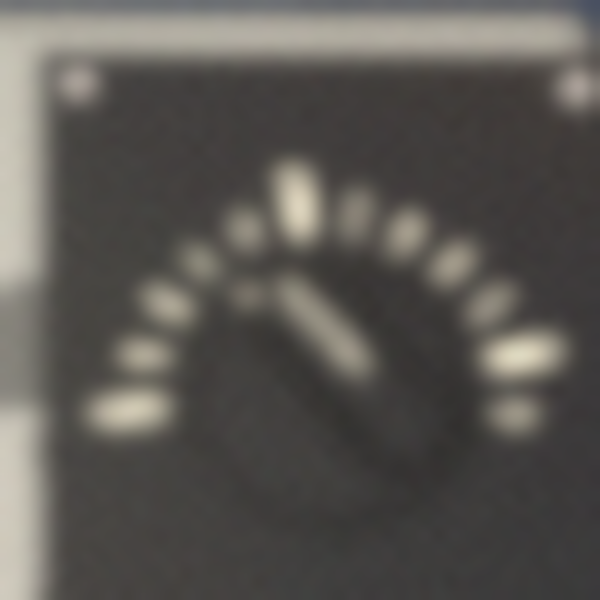

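The pointer line runs from (370,372) to (285,278) in this zoom. That is 0.75 rad left of +x, so the dial stands at mark 3 and needs +1.5 rad. Now I'll grasp the block by its ends.

```bash
python3 - <<'E'
from mv import *
q=quat(-.285+np.pi/2); x,y=.4722,.230
bot.move_pose((x,y,.2),q)
bot.move_linear((x,y,.11),speed=.15)
snap("scene","hov",(215,150,320,320),4)
print(bot.read_position(),bot.read_ft_force(),bot.read_clock())
E
```

```text
[0.47312584 0.23018379 0.11099026] [ 0.53718762 -0.45042966 -1.00971272] 4.7
```

```bash
sleep 1
```

```text
(no output)
```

View pics/hov.png

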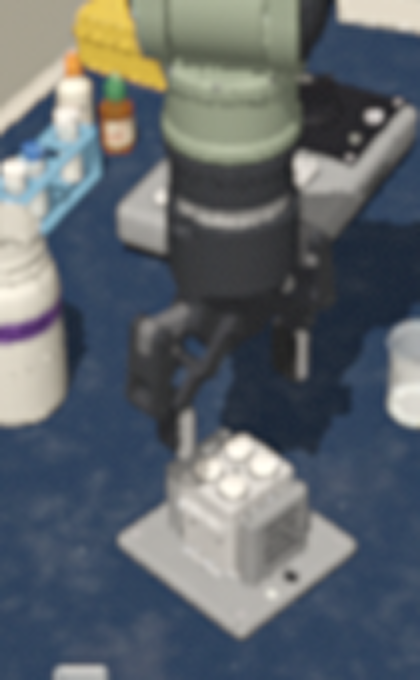

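The fingers straddle the block's ends, with the midpoint at about (240,395) above the caps at (240,468). I'm descending now.

```bash
python3 - <<'E'
from mv import *
x,y=.4722,.230
print(bot.move_linear((x,y,.030),speed=.08,until_force=8), bot.read_position())
bot.set_gripper(0,40)
print(bot.read_gripper_width(),bot.read_ft_force(),bot.read_position())
print(bot.read_clock())
E
```

```text
False [0.47268485 0.23016913 0.03047067]
0.7176791535269962 [-1.73995001 -1.00296404  5.43190098] [0.47258472 0.22993654 0.03074675]
6.2
```

```bash
python3 - <<'E'
from mv import *
p=bot.read_position()
bot.set_gripper(0,60)
bot.move_linear((p[0],p[1],.03+.085),speed=.08)
print(bot.read_gripper_width(),bot.read_ft_force())
q=quat(.007+np.pi/2)
bot.move_pose((.545,.085,.13),q)
snap("scene","lift",(215,100,345,300),3.5)
snap("top","liftt",(150,120,330,290),4)
print(bot.read_position(),bot.read_clock(),jaw())
E
```

```text
0.7130089909090639 [-0.20648023  0.27648523 -3.07360578]
[0.54413649 0.08577596 0.12945574] 8.425 1.578664158527001
```

```bash
sleep 1
```

```text
(no output)
```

View pics/lift.png

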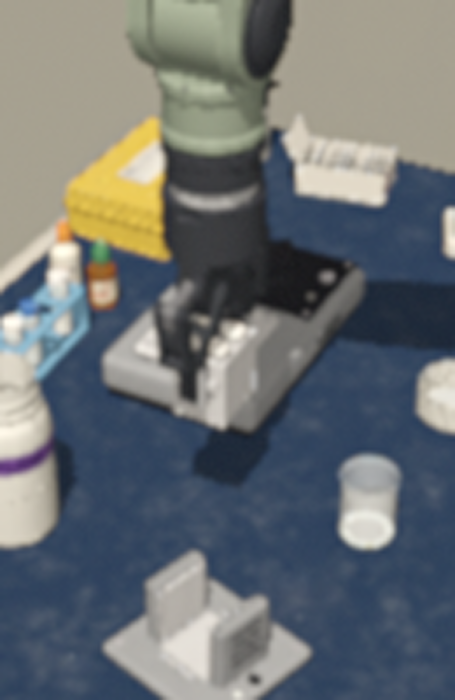

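View pics/liftt.png

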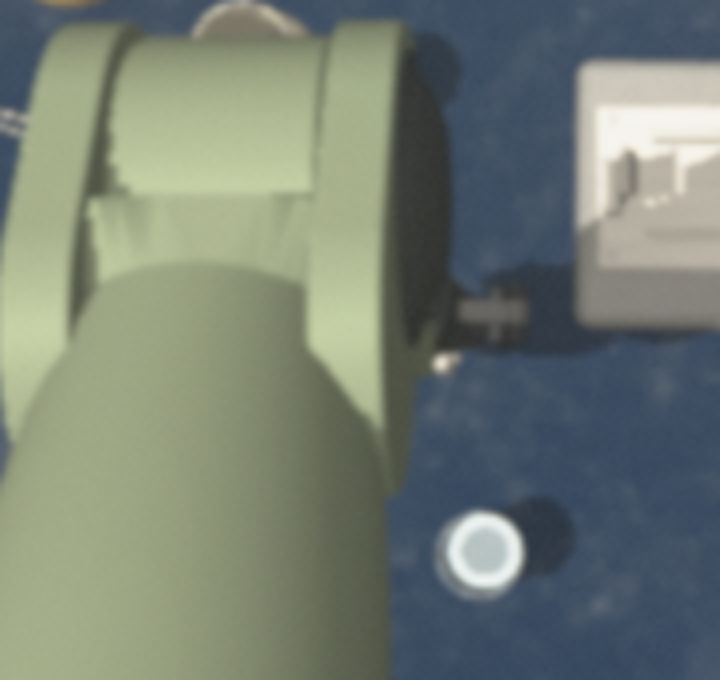

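The block is held upright with the beaker and bottle clear. Next I lower it and release.

```bash
python3 - <<'E'
from mv import *
print(bot.move_linear((.545,.085,.022),speed=.08,until_force=8), bot.read_position())
print(bot.move_linear((.545,.085,.0125),speed=.015,until_force=5), bot.read_position(),bot.read_ft_force())
bot.set_gripper(1.0)
p=bot.read_position();print("release",p,jaw(),bot.read_gripper_width(),bot.read_ft_force())
bot.wait(.15)
bot.move_linear((p[0],p[1],.16),speed=.15)
bot.move_pose((.45,-.12,.25),quat(.007))
snap("top","stand",(210,140,300,250),7); snap("scene","stands",(230,180,330,300),6)
print(bot.read_clock())
for n in("top","scene"):
  for d in bot.search_frame(n,"block_center")[:2]: print(n,d)
E
```

```text
False [0.54552308 0.08501564 0.02254946]
True [0.54513283 0.08503212 0.01590258] [-0.8673355  -0.03834728  4.97851335]
release [0.54381383 0.08499112 0.0147621 ] 1.5778025630897958 1.001389676117202 [-0.33775778 -0.40028725  0.79578684]
13.1917
scene {'bbox': [264.5, 222.8, 22.6, 32.5], 'confidence': 0.9}
```

```bash
sleep 1
```

```text
(no output)
```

View pics/stand.png

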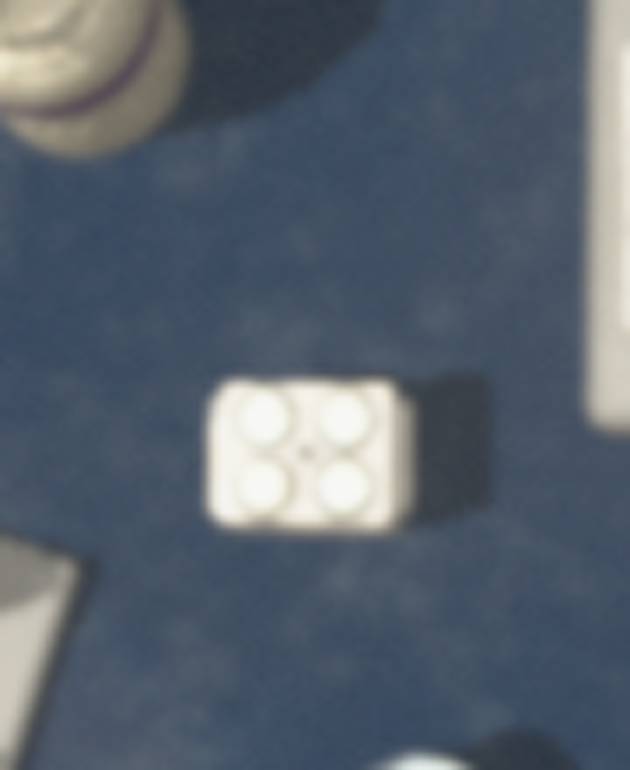

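View pics/stands.png

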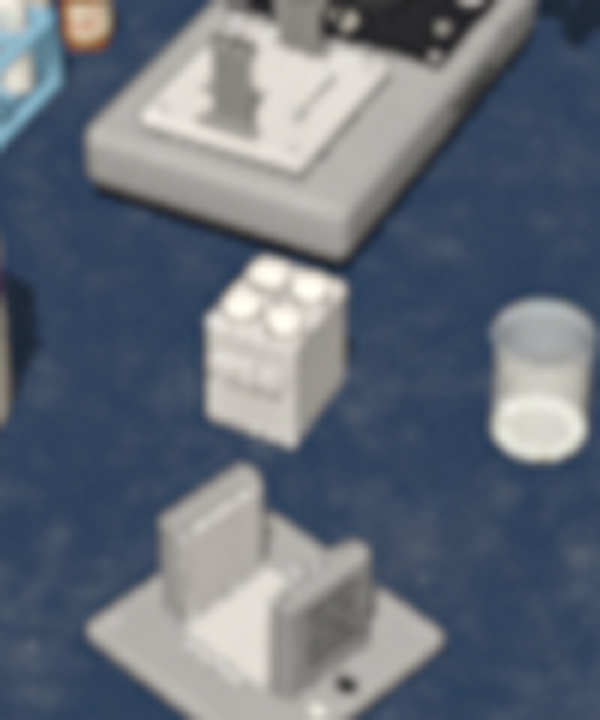

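The block stands upright. Its caps in the top zoom are at (265,416), (347,415), (263,486) and (343,486).

```bash
python3 - <<'E'
from mv import *
# subpixel: block+caps in the top view by threshold on top face, caps by eye
px=unz([(265,416),(347,415),(263,486),(343,486)],7,(210,140))
P=unproj("top",px,.064);print(P.mean(0).round(4)); dy=P[0]+P[2]-P[1]-P[3];print("yaw",np.arctan2(-dy[0],dy[1]))
S=unproj("scene",unz([(272,273),(242,302),(309,288),(285,320)],6,(230,180)),.064);print("scene",S.mean(0).round(4))
print("hole",unproj("top",unz([(306,452)],7,(210,140)),.058).round(4))
im=cv2.imread("pics/stand_raw.png")
g=cv2.cvtColor(im,cv2.COLOR_BGR2HSV)
for nm,(x0,y0,x1,y1) in (("plat",(297,144,346,190)),):
    pass
E
```

```text
[0.5454 0.085  0.064 ]
yaw 0.023942138912512432
scene [0.5422 0.0886 0.064 ]
hole [[0.5454 0.0851 0.058 ]]
```

```bash
python3 - <<'E'
import cv2
b=cv2.imread("pics/stand_raw.png")[140:195,292:350]
cv2.imwrite("pics/pz.png",cv2.resize(b,None,fx=12,fy=12,interpolation=cv2.INTER_CUBIC))
E
sleep 1
```

```text
(no output)
```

View pics/pz.png

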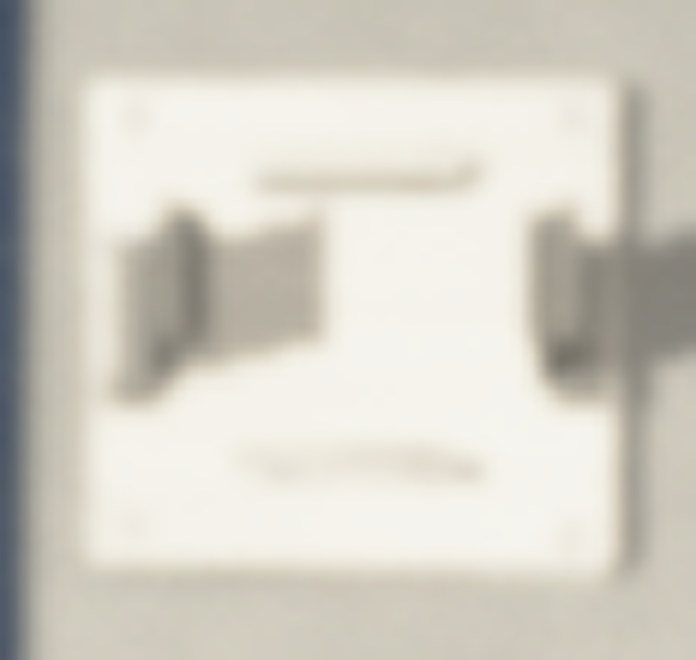

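```bash
python3 - <<'E'
from mv import *
A=[];h=.058
for f in("top0","stand_raw"):
    g=cv2.cvtColor(cv2.imread(f"pics/{f}.png"),cv2.COLOR_BGR2GRAY).astype(float)
    def edge(v,lo,hi,sgn):
        d=np.gradient(v)*sgn; seg=d[lo:hi].clip(0); k=seg.argmax(); w=seg[max(0,k-2):k+3]; return lo+max(0,k-2)+(w*np.arange(len(w))).sum()/w.sum()
    rows=[r for r in(149,150,151,152,178,180,182,184)]
    L=np.array([(edge(g[r],295,303,1),r) for r in rows]);Rr=np.array([(edge(g[r],340,347,-1),r) for r in rows])
    cols=range(304,340,3)
    T=np.array([(c,edge(g[:,c],143,150,1)) for c in cols]);B=np.array([(c,edge(g[:,c],184,191,-1)) for c in cols])
    for e,ax in((L,1),(Rr,1),(T,0),(B,0)):
        W=unproj("top",e,h); print(f,W.mean(0).round(4),"slope",np.polyfit(W[:,0],W[:,1],1)[0].round(3) if ax==1 else np.polyfit(W[:,1],W[:,0],1)[0].round(3),W[:,1 if ax else 0].std().round(4))
W=unproj("top",unz([(134,115),(572,112),(571,530),(133,525)],12,(292,140)),h);print("screws",W.mean(0).round(4))
E
```

```text
top0 [ 0.6319 -0.0064  0.058 ] slope 0.017 0.0006
top0 [ 0.6335 -0.1098  0.058 ] slope 0.013 0.0004
top0 [ 0.6765 -0.0603  0.058 ] slope -0.013 0.0003
top0 [ 0.5862 -0.0616  0.058 ] slope 0.002 0.0002
stand_raw [ 0.6319 -0.0064  0.058 ] slope 0.015 0.0005
stand_raw [ 0.6335 -0.1098  0.058 ] slope 0.013 0.0004
stand_raw [ 0.6765 -0.0603  0.058 ] slope -0.011 0.0003
stand_raw [ 0.5862 -0.0616  0.058 ] slope 0.003 0.0002
screws [ 0.6317 -0.0618  0.058 ]
```

```bash
python3 - <<'E'
from mv import *
q=quat(.010)
bot.move_pose((.545,.085,.17),q)
bot.move_linear((.545,.085,.10),speed=.15)
print(bot.move_linear((.545,.085,.018),speed=.08,until_force=8), bot.read_position())
bot.set_gripper(0,30)
bot.wait(.2)
print("w",bot.read_gripper_width(),bot.read_position(),jaw(),bot.read_ft_force())
bot.set_gripper(0,100); bot.wait(.3)
print("w",bot.read_gripper_width(),bot.read_position(),jaw(),bot.read_ft_force(),bot.read_joint_positions()[5])
print(bot.read_clock())
E
```

```text
False [0.54547738 0.08503905 0.01849165]
w 0.5096628162218301 [0.54537081 0.08500838 0.01839004] 0.010007836543843187 [0.31071462 0.92230253 4.92701582]
w 0.502994759672031 [0.54555264 0.08502886 0.0186033 ] 0.01002758638943661 [-0.71106889 -0.29258368  6.19606255] 1.5816821184932097
17.2083
```

Camera and robot agree to 0.2 mm. Now I move over to the seat.

```bash
python3 - <<'E'
from mv import *
p=bot.read_position()
bot.move_linear((p[0],p[1],.165),speed=.12)
bot.move_linear((.6315,-.0614,.165),speed=.15,rotation=quat(.008))
bot.move_linear((.6315,-.0614,.135),speed=.08)
bot.wait(.2)
print(bot.read_position(),jaw(),bot.read_ft_force(),bot.read_gripper_width(),bot.read_clock())
snap("scene","over",(225,120,345,240),6);snap("top","overt",(250,110,400,210),5)
E
```

```text
[ 0.63196989 -0.06150077  0.1356405 ] 0.008000598094181478 [-0.19378334 -0.39728683 -2.6601686 ] 0.5042473000963635 20.5917
```

```bash
sleep 1
```

```text
(no output)
```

View pics/over.png

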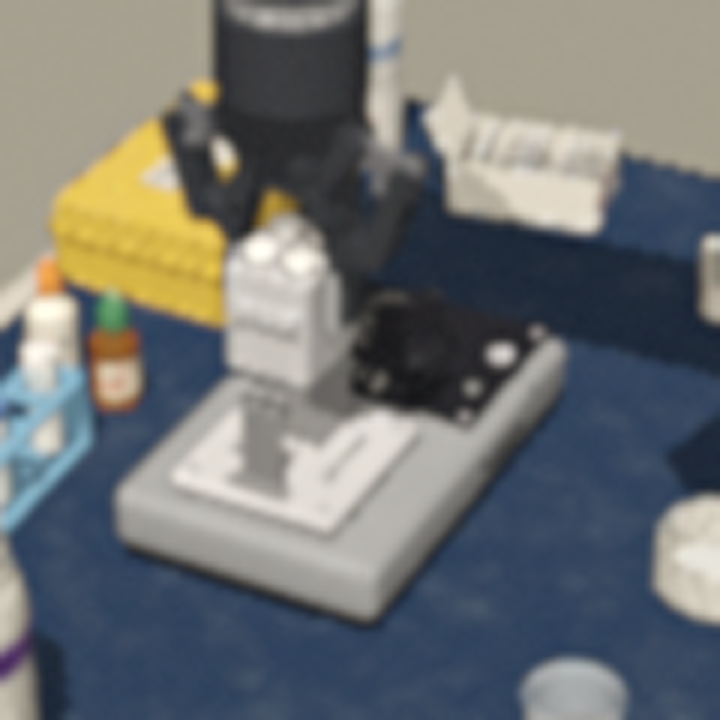

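View pics/overt.png

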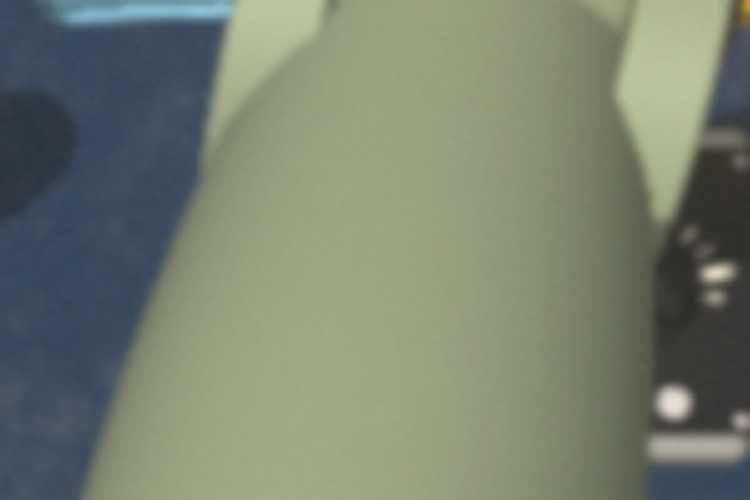

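In the scene view the block hangs straight over the near hook at (265,430). I'll press it down in small steps and watch the force.

```bash
python3 - <<'E'
from mv import *
X=(.6315,-.0614)
print(bot.move_linear((*X,.105),speed=.06,until_force=10))
for z in(.100,.096,.092,.088,.085,.082,.079,.077,.0755):
    hit=bot.move_linear((*X,z),speed=.03,until_force=45)
    p=bot.read_position();f=bot.read_ft_force()
    print(z,hit,np.round(p,4),np.round(f,1))
    if hit or np.linalg.norm(f)>60: break
print(bot.read_gripper_width(),bot.read_clock())
snap("scene","press",(225,120,345,240),6)
E
```

```text
False
0.1 False [ 0.6314 -0.0613  0.0999] [-0.4  0.6 -3.6]
0.096 False [ 0.6314 -0.0615  0.0958] [ 0.7 -0.  -3.3]
0.092 False [ 0.6324 -0.0618  0.0929] [ 0.4 -2.   2.9]
0.088 False [ 0.6335 -0.0619  0.0904] [-0.8 -1.4 10.6]
0.085 False [ 0.6338 -0.0619  0.0871] [ 1.6 -0.4  7.2]
0.082 False [ 0.6338 -0.0619  0.0837] [ 1.1 -1.1  5.5]
0.079 False [ 0.6336 -0.0618  0.0805] [ 2.3 -1.9  5.1]
0.077 False [ 0.6313 -0.0609  0.0767] [0.4 2.  0.6]
0.0755 False [ 0.6313 -0.0608  0.0766] [-1.6  1.6  9. ]
0.5054562252401521 23.7583
```

```bash
sleep 1
```

```text
(no output)
```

View pics/press.png

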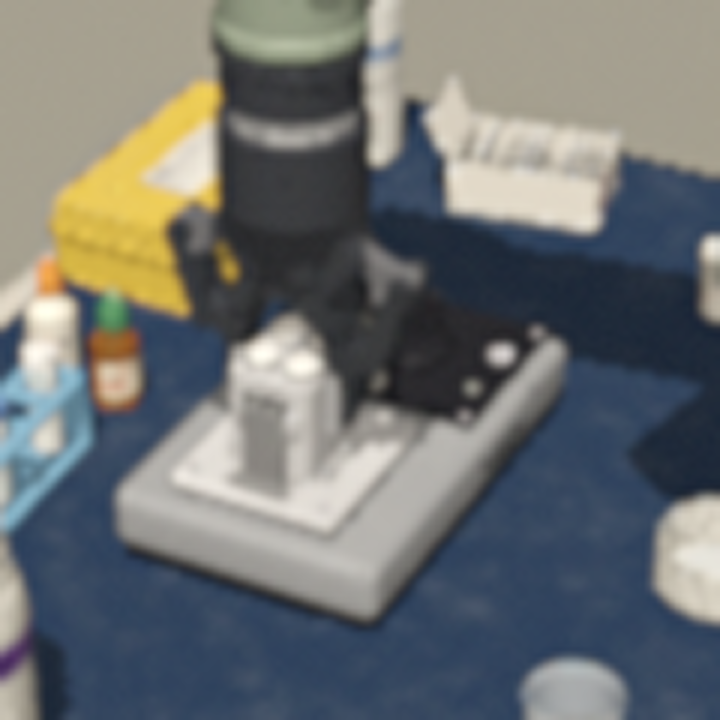

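The block is seated: TCP z is 0.0766, exactly as predicted, and the force rose and then dropped as the hooks snapped. I'll give one more firm push, release and look.

```bash
python3 - <<'E'
from mv import *
print(bot.move_linear((.6315,-.0614,.0725),speed=.02,until_force=30),bot.read_position(),bot.read_ft_force())
bot.move_linear((.6315,-.0614,.0766),speed=.03)
bot.set_gripper(1.0); bot.wait(.1)
p=bot.read_position();print(p,bot.read_ft_force())
bot.move_linear((p[0],p[1],.20),speed=.15)
bot.move_pose((.45,-.25,.28),quat(.756+np.pi/2))
snap("scene","seated",(225,120,345,240),6);snap("top","seatedt",(285,120,410,215),6)
print(bot.read_clock())
E
```

```text
True [ 0.63126053 -0.06081235  0.07663981] [0.35003113 0.61098193 4.6802791 ]
[ 0.63148793 -0.06145957  0.07654182] [-0.73870459  0.50069341 -0.66334682]
28.275
```

```bash
sleep 1
```

```text
(no output)
```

View pics/seated.png

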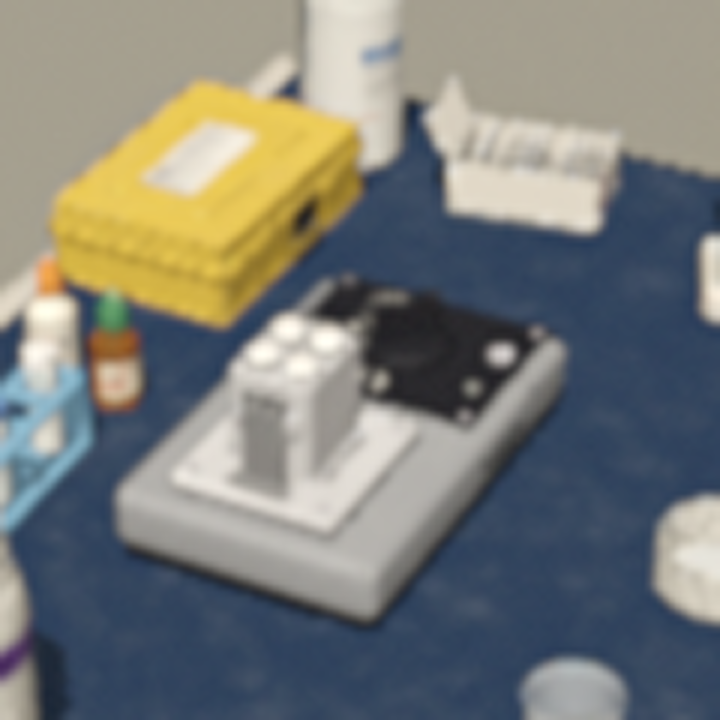

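View pics/seatedt.png

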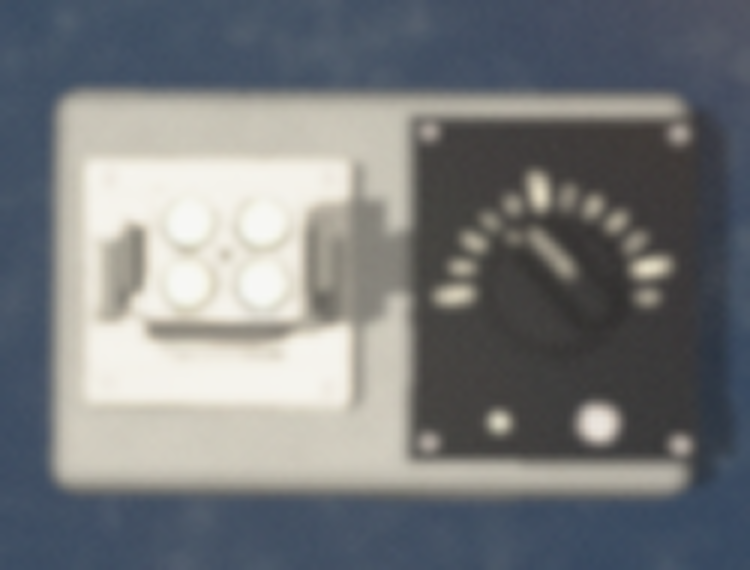

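The block sits between the hooks in its rails, and the dial still reads mark 3. Next is the dial.

```bash
python3 - <<'E'
from mv import *
W=unproj("top",unz([(188,221),(263,221),(188,284),(262,284)],6,(285,120)),.122);print("block",W.mean(0).round(4))
c=(.6325,-.1863);t0=.757+np.pi/2
bot.set_gripper(.55,30)
bot.move_pose((*c,.16),quat(t0)); print(bot.read_joint_positions()[5])
bot.move_linear((*c,.10),speed=.12)
print(bot.move_linear((*c,.057),speed=.05,until_force=6),bot.read_position())
bot.set_gripper(0,30);bot.wait(.2)
print("w",bot.read_gripper_width(),bot.read_position(),jaw()-t0,bot.read_ft_force(),bot.read_moment())
snap("scene","dg",(225,120,345,240),6)
print(bot.read_clock())
E
```

```text
block [ 0.6305 -0.0606  0.122 ]
-1.1556042899561607
False [ 0.6328015  -0.18642398  0.0573255 ]
w 0.12854865974355142 [ 0.63269539 -0.18637723  0.05742459] 5.4623619697213854e-05 [ 0.67044006 -0.31212835  3.79351815] [0.15239536 0.15728199 0.0782004 ]
31.9583
```

```bash
sleep 1
```

```text
(no output)
```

View pics/dg.png

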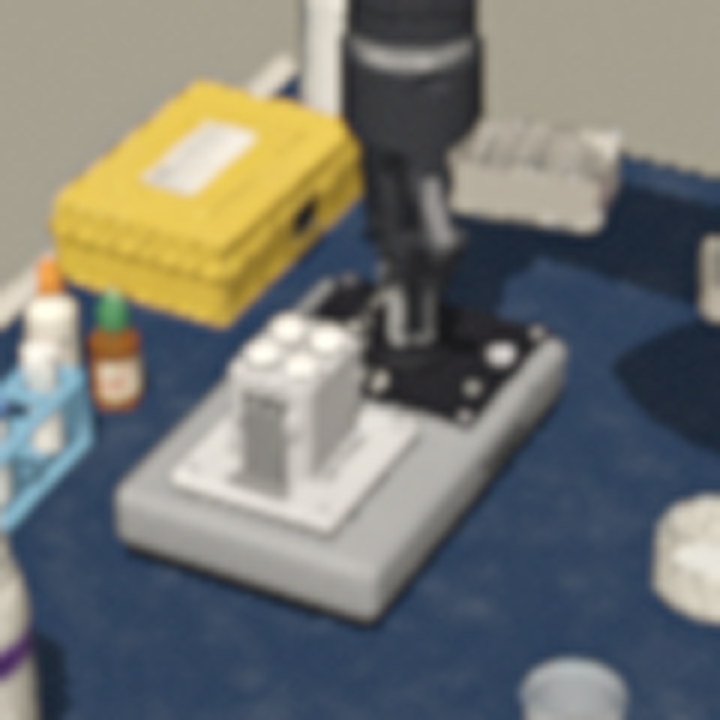

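The jaws hold the bar (10.9 mm against 12 nominal, pads slightly compressed). I turn it 1.5 rad clockwise.

```bash
python3 - <<'E'
from mv import *
c=(.6325,-.1863);t0=.757+np.pi/2
bot.set_gripper(0,60)
for a in np.arange(.15,1.51,.15):
    bot.move_linear((*c,.057),speed=.05,rotation=quat(t0-a))
    print(round(a,2),round(t0-jaw(),3),np.round(bot.read_moment()[2],2),end=" | ")
bot.wait(.2)
print(bot.read_position(),bot.read_gripper_width(),bot.read_ft_force(),t0-jaw())
bot.set_gripper(.55); bot.wait(.2)
bot.move_linear((*c,.16),speed=.12)
bot.move_pose((.42,-.28,.28),quat(t0-1.5))
snap("scene","end",(150,120,400,320),3);snap("top","endt",(345,130,405,190),10)
im=cv2.imread("pics/endt_raw.png"); cv2.imwrite("pics/endw.png",cv2.resize(im[90:300,150:450],None,fx=2.66,fy=2.66))
print(bot.read_clock())
E
```

```text
0.15 0.15 -0.02 | 0.3 0.299 0.05 | 0.45 0.45 0.01 | 0.6 0.599 0.06 | 0.75 0.749 -0.01 | 0.9 0.899 0.01 | 1.05 1.049 -0.02 | 1.2 1.199 -0.02 | 1.35 1.349 -0.04 | 1.5 1.499 0.03 | [ 0.63273157 -0.18581205  0.05754284] 0.12445909451623331 [-1.86999658  1.53388409  6.60388278] 1.4990198805713097
38.15
```

```bash
sleep 1
```

```text
(no output)
```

View pics/endt.png

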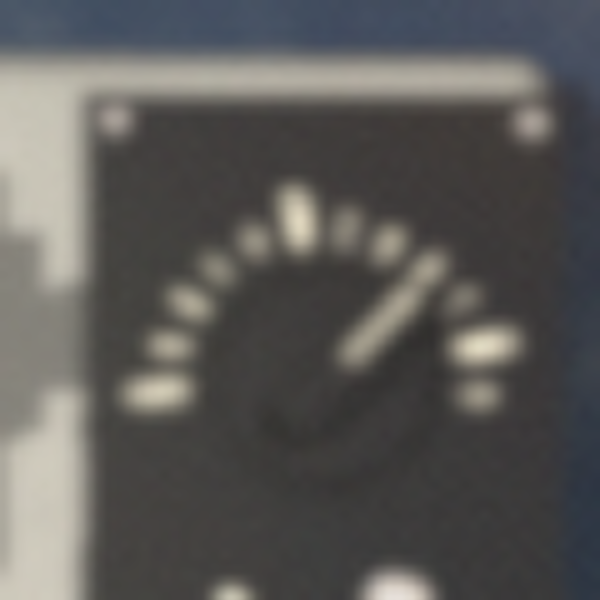

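View pics/endw.png

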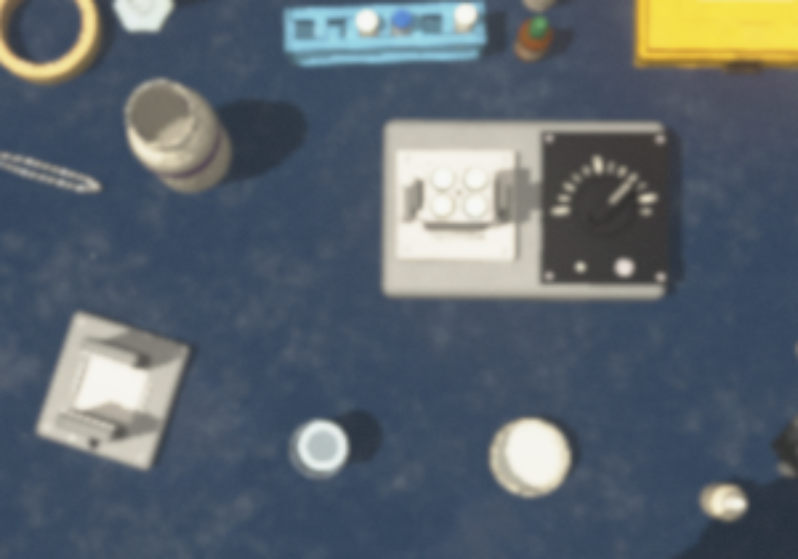

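View pics/end.png

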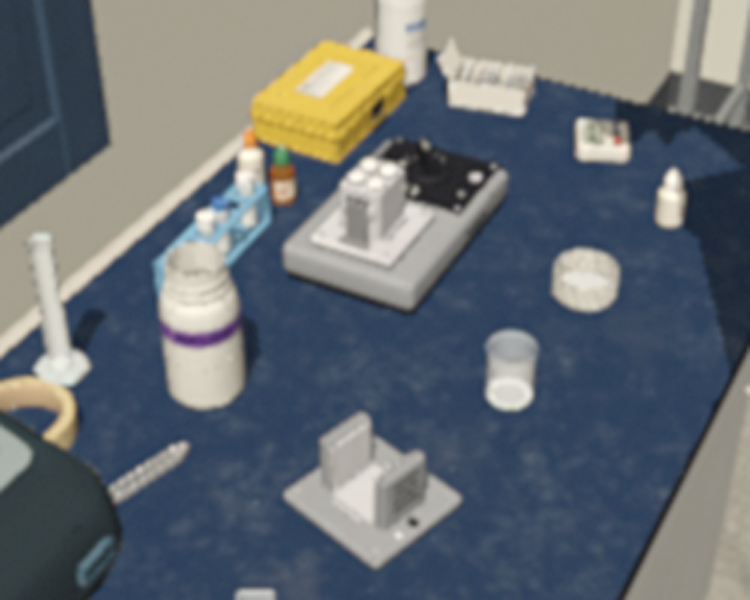

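The pointer, running from (350,360) to (430,265), lies on the eighth mark. Two short marks (6 and 7) lie between it and long mark 5, and one (9) lies between it and long mark 10. The block is seated, the bystanders haven't moved, and the arm is clear.

```bash
python3 - <<'E'
from cell import bot
print(bot.read_ft_force()); bot.close_job()
E
```

```text
[ 0.71342094 -0.3312927  -0.30467666]
the job is handed in; nothing more can be done
```

The job is done and handed in after about 38 s of robot time; the hand-in reported no verdict.

- **Bench:** I lifted the block out of the dock by its ends, stood it upright on the bench and let go. The camera position there agreed with the robot's own to within about 0.2 mm.
- **Shaker platform:** I took the block by its long sides and pressed it down. The upward force peaked at about 11 N, lower than the 15 to 22 N you stated. It then fell to about zero as the hooks snapped. It stopped at the height expected for a seated block, and an extra push moved it no further.
- **Hooks:** In the pictures both hooks look upright and the block sits about 1 mm from the seat's centre. I could not read the hook angles directly.
- **Dial:** It started at mark 3. I turned it five clicks (1.50 rad) clockwise and let go; in the last picture the pointer lies on the eighth mark.
- **At hand-in:** The bottle, beaker, reagent bottle and cap look unmoved, the arm was clear, and the force on the tool was near zero.

No check failed. The two cameras disagreed by 3 to 5 mm on positions, so I used the top camera, which matched the robot.

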